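# Free a pebble picture from a gluing jig with seized clamps

## Robot

A 6-joint arm with a two-finger parallel gripper is mounted at the origin on the work surface. World frame = base frame: x ahead of the robot, y to its left, z up, the work surface at z = 0. Lengths are in mm, angles in degrees, forces in N, time in s.
With the tool pointing down it reaches from about 325 to 925 mm from the base axis. Payload 3.1 kg.
Tool frame: the origin (TCP) lies at the very end of the fingers, on their centre line; the grasp point (between the pads) lies grasp_offset behind it (grasp_offset is the distance from the TCP to the grasp point, in mm); z points along the fingers, y is the line along which they close (so a half turn about z gives the same grasp; the last joint's range is limited). The gripper opens to 85 mm and grips with 20 to 120 N. Pads are 22 mm wide; open, the fingers measure 114 mm over their backs; the gripper's body (76 mm by 85 mm) begins 54 mm behind the grasp point. The pads swing forward as they close: fully open they stand 13 mm farther back than shut.
Start: joints at [-72.319, 12.427, 92.441, -0, 75.132, -6.429], TCP at [255.328, -570.479, 231.3] pointing down, gripper open.
Joint ranges: [-157.48, 157.48], [-44.54, 120.13], [17.64, 146.25], [-64.5, 244.5], [7.68, 150.69], [-147.95, 147.95]. Speed limits (degrees/s): [159.86, 159.86, 180, 180, 180, 180].

## Interface

Orientations are given as [roll, pitch, yaw] about the fixed x, y, z axes, in that order (R = Rz(yaw) Ry(pitch) Rx(roll)).
In Python, from station import * gives the robot as it stands. Calls block until the motion is done:
- goto(position, orientation): joint-space move of the TCP to a pose.
- move_l(position, attitude=None, speed=150): straight line of the TCP; attitude=None keeps the orientation; speed is the mean speed in mm/s.
- move_j(angles): joint-space move.
- grip(opening, squeeze=None): finger opening in mm; squeeze is the grip in N (None keeps the last); returns when the fingers have stopped.
- wait(seconds).
- solve_ik(position, orientation): joint angles nearest the present ones, or None.
- get_obs(): the state.
- get_image(name): name is "side" or "top"; returns the picture (420x560x3 uint8, red, green, blue); there is no depth.
- get_calibration(name): a dict with "fx", "fy", "cx", "cy" (pixels), "D" ([k1, k2, p1, p2, k3] as OpenCV has them; the pictures are not rectified), "R" (3x3) and "t" (3): a world point X has camera coordinates R X + t. Camera axes: x right, y down, z forward; pixel columns grow to the right and rows downward; lengths in mm; the calibration is good to about 2 mm. A picture is of the moment at which its call begins. get_calibration takes no time and is no camera call.
A pose or a line that the arm cannot do raises Unreachable and nothing moves.
- sign_off(): hands the job in; it is judged then, once.
Trained networks look in the newest picture that a camera, given by its name, has taken for a name from the list of things; names that differ only in an ending like _2 or _b are one class to them, and where a whole thing is asked for, a point or a joint stands for the part that bears it (a point fixed in the world has none). Each returns a list of dicts, best first, with "score" (0 to 1); they miss things now and then, are a little off and sometimes report something else, mostly with a low value. They report only what shows in the picture. A call takes as long as a camera call. They do not tell look-alikes from the thing itself.
- spot_in(name, camera): "extent" ([centre column, centre row, width, height] in pixels, round what is visible of it).
- regions_of(name, camera): "region" (420x560 bool, what is visible of it) and "extent" ([centre column, centre row, width, height] in pixels, round what is visible of it).
The state is a dict: "t": time; "joint_pos": joint angles; "qvel": joint speeds; "effort": joint torques, N m; "tcp_pos": TCP position; "ee_rot": TCP orientation; "wrist_force": force on the tool from outside, world axes, zero at the start; "moment": the same for the moment, N m; "grip_width": finger opening in mm; "grip_force": force on a finger pad.
Only numpy, scipy, OpenCV 4.12 (cv2) and the standard library are available. Lean on these libraries where they do the work, as an engineer would, in place of code of your own. Each camera call takes 0.05 s, during which the arm holds its last target. There are 200 camera calls.

## Task

The glue has dried: break both seized clamp knobs of the gluing jig loose, anticlockwise seen from above, with a short firm twist and turn each on, about a quarter turn, until its claw is quite clear of the small picture. Then lift the picture out by its frame, without touching its pebbles, and lay it down gently, face up, in the middle of the empty cork pad, squarely along it, and let go, leaving the other picture and the bottle, jar and tumbler where they are.

Things in the scene. Friction and masses are not known exactly. Their poses are not given: they have to be found in the camera images.
- jig: gluing jig, fixed: plywood bed 230 (x) x 112 (y) x 15 mm; origin at the centre of its underside. The picture lies in its middle, long along jig x, between four 6 mm pins, 10 mm high, at x = +-38, y = +-37 mm. Clamps turn at x = +71 (clamp_a) and -71 mm (clamp_b), y = 0, on grey housings 56 mm wide (y), x = 58 to 114 mm, top 34 mm above the table; grips up to 76 mm
- clamp_a (a joint): angle of clamp_a, rad: 0 = closed, claw over the picture; grows anticlockwise seen from above to a stop at 2.0; claw clear of the picture from about 1.2. Seized by glue: about 0.4 N m over the first 0.4 rad, then it is loose (under 0.05 N m from 0.6 rad on). It stays where it is left; turned back below 0.6 it catches again
- clamp_b (a joint): the same for clamp_b (at jig x = -71 mm); it also turns anticlockwise to open
- clamp_a_grip (a point): on clamp_a's vertical turning axis, 64 mm above the table; turns with the clamp. The grip is an upright black bar 44 mm long (point x), 14 mm thick (point y), its top 76 mm above the table, to be pinched across its thickness. Below it, top 48 mm above the table, a 28 mm round collar, and the flat steel claw, in line with the bar
- clamp_b_grip (a point): the same for clamp_b
- clamp_a_tip (a point): end of clamp_a's steel claw, at its underside, 36 mm above the table. The claw is 16 mm wide and 6 mm thick (upper face at 42 mm), reaches 40 mm from the turning axis along the point's x and 8 mm the other way, below the grip bar and in line with it
- clamp_b_tip (a point): the same for clamp_b
- picture: the picture to take out: small grey-brown wooden frame, loose, 100 (x) x 64 (y) x 20 mm high, 0.25 kg, white panel 10 mm above its underside. Origin at the centre of its underside, z up. It starts 15 mm above the table in the jig; the claws reach 19 mm over its short ends, 1 mm above it. Grip it across its 64 mm width at mid-length
- picture_pebbles: the pebbles glued on that picture, within 35 mm of its centre along x and 14 mm along y, up to 19 mm above its underside; same origin as the picture; fingers must keep off them
- pad_empty: empty cork drying pad, fixed to the table, 140 mm (x) by 100 mm (y), 6 mm thick. Origin at the centre of its underside
- pad_used: a second cork pad of the same kind and size, with the finished picture lying on it
- finished: finished picture of the same size as the one in the jig, loose, lying on pad_used: leave it. Origin at the centre of its underside
- glue: white glue bottle standing between jig and pads, loose, 48 mm diameter, 170 mm high. Origin at the centre of its underside
- tumbler: glass tumbler with brushes, loose, 68 mm diameter, 90 mm high, brushes up to 155 mm and leaning out at most 30 mm from its axis. Origin at the centre of its underside
- varnish: amber glass jar with black lid, loose, 64 mm diameter, 75 mm high, standing close to one long side of the jig. Origin at the centre of its underside
Not all that is in view belongs to the job. What is shaped like the picture but orange or yellow is not meant. Leave any blue look-alike of the pad_empty alone.

How it is judged (in metres and radians):
On the way, in this order (a step that is already met when the one before it is completed fails the run):
1. both clamps turned open, claws clear of the picture, which still lies in the jig (value of joint each of clamp_a, clamp_b above 1.2 rad and distance of picture from where it was at the start of the episode below 0.015 m), for 0.1 s.
2. the picture lifted clear of the jig (height (world z) of picture above 0.06 m), for 0.1 s.
At the end, for the whole second after the job is handed in: The picture lies flat, face up and at rest on the empty pad, its centre within 22 mm (along) and 20 mm (across) of the pad's centre, its length within 0.2 rad of the pad's; both clamps stand open by more than 1.2 rad; the finished picture is within 12 mm of where it was (value of joint each of clamp_a, clamp_b above 1.2 rad and x of picture in the frame of pad_empty between -0.022 and 0.022 m and y of picture in the frame of pad_empty between -0.02 and 0.02 m and z of picture in the frame of pad_empty between 0.003 and 0.009 m and angle between the x axis of picture and the x axis of pad_empty, either way round below 0.2 rad and angle between picture's own z axis and vertical below 0.06 rad and linear speed of picture below 0.02 m/s and distance of finished from where it was at the start of the episode below 0.012 m); the robot touches nothing.
It fails at once if the picture's pebbles touched with the fingers (over 3 N) (contact force between the fingers and picture_pebbles above 3 N).
It fails at once if the picture banged down on the pad (over 50 N) (contact force between picture and pad_empty above 50 N).
It fails at once if the picture tipped by more than 0.6 rad (angle between picture's own z axis and vertical above 0.6 rad).
It fails at once if the finished picture pushed (over 12 mm) (distance of finished from where it was at the start of the episode above 0.012 m).
It fails at once if the glue bottle, tumbler or varnish jar moved by more than 20 mm (distance of any of glue, tumbler, varnish from where it was at the start of the episode above 0.02 m).
It also fails if it takes over 72 s, if anything falls off the work surface, if the arm or the gripper's body presses on something with over 40 N, if the wrist force passes 120 N, or if a joint passes its speed limit or range.

## Working session

There is one attempt and no reset: what is moved stays moved. The work goes in short steps, each a Python script; the robot and the scene stay as the last script left them, time stands still between calls to the robot, and variables do not carry over. Pictures are saved under pics/ and viewed, at most 10 in all, crops included, and the job is handed in when it is done.

```bash
mkdir -p pics; ls
python3 - <<'E'
from station import *
import cv2
for n in ("top","side"):
    im=get_image(n); cv2.imwrite(f"pics/{n}0.png",im[:,:,::-1])
    c=get_calibration(n); print(n,c)
    for k in ("jig","picture","pad_empty","pad_used","finished","glue","tumbler","varnish","clamp_a_grip","clamp_a_tip"):
        print(k,[(round(d["score"],2),[round(float(v),1) for v in d["extent"]]) for d in spot_in(k,n)])
o=get_obs();print(o)
E
```

```text
pics
top {'fx': 462.0377320522818, 'fy': 462.0377320522818, 'cx': 281.6521420893257, 'cy': 210.70332355179553, 'D': array([0.01895158, 0.        , 0.        , 0.        , 0.        ]), 'R': array([[ 5.67828728e-03, -9.99669349e-01, -2.50788705e-02],
       [-9.82676944e-01, -9.32502298e-04, -1.85324456e-01],
       [ 1.85239792e-01,  2.56967533e-02, -9.82357316e-01]]), 't': array([-43.86586676, 498.63474682, 972.23606474])}
jig [(0.81, [352.1, 206.2, 113.3, 78.6])]
picture [(0.95, [332.4, 297.1, 41.4, 52.1]), (0.77, [352.4, 205.1, 49.5, 39.7]), (0.74, [337.4, 139.8, 28.1, 32.6]), (0.68, [410.8, 128.8, 47.4, 31.5])]
pad_empty [(0.89, [169.8, 312.8, 61.3, 75.0]), (0.67, [197.4, 223.6, 54.6, 66.4]), (0.37, [353.4, 204.2, 53.1, 40.3])]
pad_used [(0.66, [131.8, 208.6, 44.3, 62.5])]
finished [(0.74, [129.8, 209.5, 35.4, 44.8])]
glue [(0.72, [244.6, 166.9, 23.8, 39.6])]
tumbler [(0.72, [455.8, 229.7, 50.2, 37.2])]
varnish [(0.91, [336.6, 142.6, 30.3, 32.7])]
clamp_a_grip [(0.7, [132.0, 209.3, 43.2, 59.4]), (0.65, [327.4, 190.9, 24.0, 18.4])]
clamp_a_tip [(0.56, [353.1, 202.1, 31.1, 14.9]), 
[... 1147 characters left out ...]
8, 384.4, 65.1, 50.9])]
{'t': 1.1, 'joint_pos': array([-7.23141488e+01,  1.24268899e+01,  9.24401448e+01, -1.42289709e-03,
        7.51326115e+01, -6.42678064e+00]), 'qvel': array([-0.03465137,  0.09025423,  0.04599792, -0.01088821, -0.02229966,
        0.07483322]), 'effort': array([ 8.05226191e-04, -3.96900523e+01, -3.04259777e+01, -1.98739863e-04,
        6.41550159e-04, -2.14115445e-06]), 'tcp_pos': array([ 255.36853033, -570.46574324,  231.31428357]), 'ee_rot': array([1.79999802e+02, 1.40623466e-03, 2.41129969e+01]), 'wrist_force': array([-1.26297459,  0.25317355, -0.24223303]), 'moment': array([-0.01685892,  0.0034953 ,  0.01140595]), 'grip_force': 0.0, 'grip_width': 85.37663145439973}
```

Run:
```python
import cv2
a=cv2.imread("pics/top0.png")[90:360,80:500]
cv2.imwrite("pics/top0c.png",cv2.resize(a,None,fx=1.9,fy=1.9,interpolation=cv2.INTER_CUBIC))
b=cv2.imread("pics/side0.png")
cv2.imwrite("pics/side0c.png",cv2.resize(b,None,fx=1.4,fy=1.4,interpolation=cv2.INTER_CUBIC))
```

```text
(no output)
```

View pics/top0c.png

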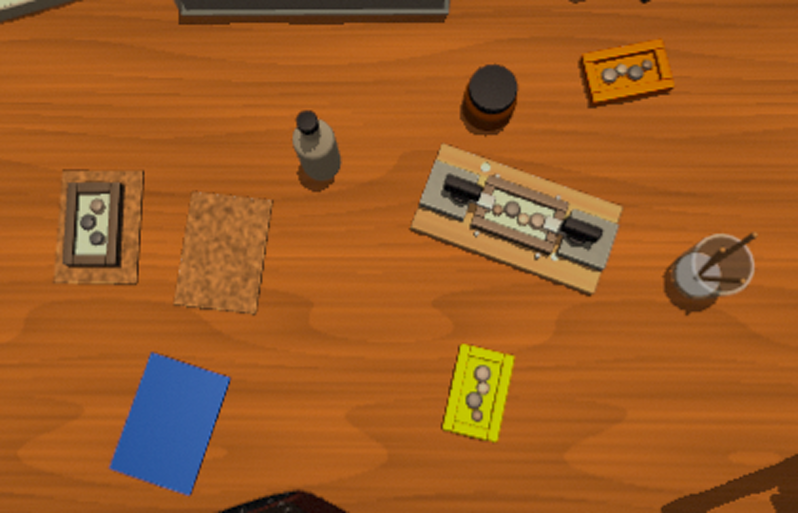

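View pics/side0c.png

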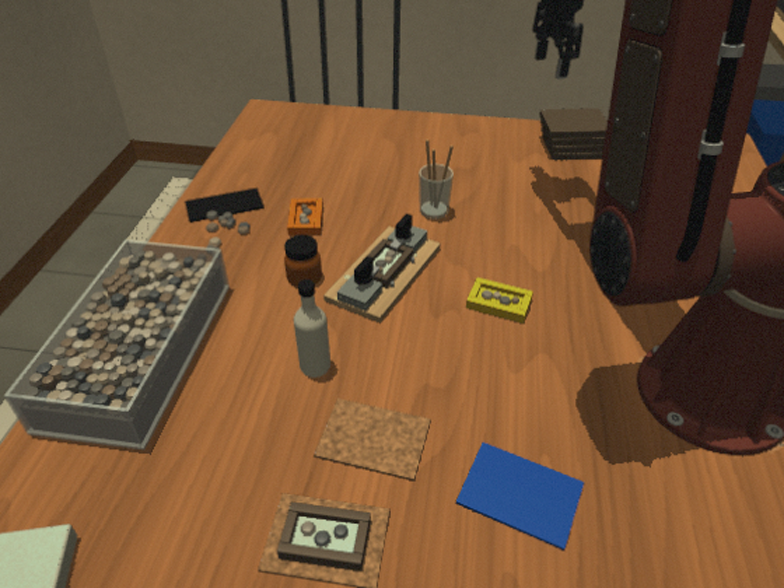

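```bash
cat > h.py <<'E'
from station import *
import numpy as np, cv2
def proj_plane(uv,name,z):
    c=get_calibration(name); K=np.array([[c["fx"],0,c["cx"]],[0,c["fy"],c["cy"]],[0,0,1.]])
    p=cv2.undistortPoints(np.array(uv,float).reshape(-1,1,2),K,c["D"]).reshape(-1,2)
    d=np.c_[p,np.ones(len(p))]@c["R"]; o=-c["R"].T@c["t"]
    return (o+d*((z-o[2])/d[:,2])[:,None])[:,:2]
def rect(mask,name,z):
    cs,_=cv2.findContours(mask.astype(np.uint8),cv2.RETR_EXTERNAL,cv2.CHAIN_APPROX_NONE)
    q=max(cs,key=cv2.contourArea).reshape(-1,2)
    w=proj_plane(q,name,z).astype(np.float32)
    (cx,cy),(a,b),_=r=cv2.minAreaRect(w); P=cv2.boxPoints(r)
    e=[P[1]-P[0],P[2]-P[1]]; l=max(e,key=np.linalg.norm)
    return [round(float(v),1) for v in (cx,cy,max(a,b),min(a,b),np.degrees(np.arctan2(l[1],l[0]))%180)]
E
python3 - <<'E'
from h import *
for n in ("top","side"):
    im=get_image(n)
    for k,z in (("jig",15),("pad_empty",6),("picture",35),("finished",26),("clamp_a_grip",76),("clamp_a_tip",42)):
        for d in regions_of(k,n): print(n,k,round(d["score"],2),np.round(d["extent"]),rect(d["region"],n,z))
uv=np.array([(443,145),(622,206),(593,294),(412,230)])/1.9+np.array([80,90])
P=proj_plane(uv,"top",15);print("jig corners",P.round(),P.mean(0),np.linalg.norm(np.diff(P,axis=0),axis=1))
uv=np.array([(191,192),(272,200),(256,314),(174,305)])/1.9+np.array([80,90])
P=proj_plane(uv,"top",6);print("pad corners",P.round(),P.mean(0),np.linalg.norm(np.diff(P,axis=0),axis=1))
for t,uv,n in(("grip tops approx",np.array([(462,186),(583,230)])/1.9+np.array([80,90]),"top"),("side",np.array([(364,260),(404,218)])/1.4,"side")):
    print(t,proj_plane(uv,n,76))
im=get_image("top"); g=cv2.cvtColor(im,6 if 0 else cv2.COLOR_RGB2GRAY)[150:250,290:420]
m=(g<45).astype(np.uint8); nn,_,st,ce=cv2.connectedComponentsWithStats(m)
for s,c in zip(st,ce):
    if 60<s[4]<1500: print(s, proj_plane([c+[290,150]],"top",70))
for k,uv in (("glue",(307,122)),("varnish",(493,88)),):
    print(k,proj_plane([np.array(uv)/1.9+[80,90]],"top",{"glue":170,"varnish":75}[k]))
E
```

```text
top jig 0.91 [352. 204. 111.  79.] [520.2, -200.1, 233.6, 114.2, 69.7]
top pad_empty 0.94 [195. 223.  55.  64.] [480.0, 151.9, 140.1, 101.4, 173.4]
top pad_empty 0.83 [169. 314.  61.  77.] [277.7, 205.7, 140.5, 100.5, 162.9]
top pad_empty 0.41 [129. 209.  35.  39.] [514.0, 311.7, 101.3, 70.4, 0.2]
top picture 0.89 [410. 128.  50.  32.] [694.3, -332.7, 103.2, 67.2, 100.9]
top picture 0.56 [332. 296.  38.  52.] [315.8, -149.7, 99.4, 63.9, 168.0]
top finished 0.78 [128. 208.  34.  41.] [510.0, 304.1, 99.3, 72.9, 0.0]
top clamp_a_grip 0.53 [329. 191.  23.  18.] [537.3, -139.0, 59.4, 25.6, 72.7]
top clamp_a_tip 0.49 [325. 190.  33.  17.] [543.5, -140.3, 63.2, 28.0, 67.5]
side jig 0.83 [272. 193.  81.  76.] [508.8, -212.1, 294.3, 121.5, 70.2]
side pad_empty 0.9 [265. 314.  82.  54.] [477.3, 157.3, 144.2, 105.5, 172.3]
side pad_empty 0.76 [375. 356.  89.  77.] [276.3, 210.1, 141.5, 103.1, 162.9]
side picture 0.92 [355. 213.  50.  33.] [315.6, -120.2, 99.1, 84.0, 168.0]
side picture 0.76 [282. 189.  28.  34.] [516.6, -186.7, 115.2, 72.6, 70.0]
side picture 0.59 [220. 157.  27.  26.] [689.9, 
[... 529 characters left out ...]
.] [472.2, 182.0, 133.8, 98.8, 173.7]
jig corners [[ 609. -114.]
 [ 533. -326.]
 [ 428. -288.]
 [ 504.  -76.]] [ 518.47584981 -200.80221129] [225.57812177 112.17071794 225.04504727]
pad corners [[553. 194.]
 [543.  94.]
 [404. 109.]
 [414. 208.]] [478.28321537 151.41767638] [100.03645422 139.56965667  99.00725948]
grip tops approx [[ 543.18163708 -132.07839597]
 [ 492.59001251 -266.40633697]]
side [[ 542.86841928 -138.28405373]
 [ 493.40620648 -267.66541936]]
[ 34   0  25   9 150] [[ 621.50620926 -161.30435747]]
[ 24  36  20  11 117] [[ 537.02153806 -132.17869649]]
[ 85  55  22  14 125] [[ 489.58642557 -262.13581628]]
glue [[589.16364538  34.57567657]]
varnish [[ 659.84080405 -169.15810794]]
```

Run:
```python
from h import *
import station
print(getattr(station,"grasp_offset",None), get_obs().get("grasp_offset"))
J=np.array([519,-200.5]); u=np.array([np.cos(np.radians(70)),np.sin(np.radians(70))])
P=J-71*u; print(P)
goto([*P,230],[180,0,70]); grip(60,60)
move_l([*P,110],speed=150)
im=get_image("top"); im2=get_image("side")
cv2.imwrite("pics/b1.png",np.hstack([cv2.resize(im[150:270,290:430],None,fx=2.8,fy=2.8),cv2.resize(im2[90:210,230:370],None,fx=2.8,fy=2.8)])[:,:,::-1])
move_l([*P,53],speed=80); o=get_obs(); print(o["t"],o["tcp_pos"],o["wrist_force"],o["joint_pos"].round(1))
```

```text
18.700000000000003 None
[ 494.71656982 -267.21817608]
5.575 [ 495.04379822 -267.4417841    53.19932069] [ 0.48158522  0.90312412 -0.34059091] [-35.5  17.5 107.5   0.   55.  -15.5]
```

View pics/b1.png

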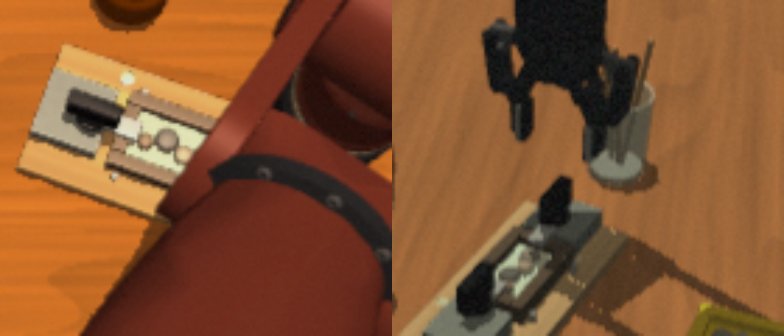

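The left half shows the near clamp's bar at about (95,105), with the arm hiding the other one. In the right half the open fingers at (520,115) and (595,140) straddle the far clamp bar at (557,200), so they are aligned. Now I'll pinch and twist.

```bash
cat > tw.py <<'E'
from h import *
def pr(s):
    o=get_obs(); print(s,round(o["t"],2),o["tcp_pos"].round(1),"yaw",o["ee_rot"].round(1),"F",o["wrist_force"].round(1),"M",o["moment"].round(2),"w",round(o["grip_width"],1),"gf",round(o["grip_force"],1),flush=True)
    return o
def twist(P,z=53):
    grip(12,30); o=pr("closed30")
    grip(12,100); o=pr("closed100")
    for a in (10,20,30,45,60,75,90):
        move_l([*P,z],[180,0,70+a],speed=150); o=pr(a)
        if np.linalg.norm(o["wrist_force"])>70: print("stop"); return
E
python3 - <<'E'
from tw import *
J=np.array([519,-200.5]); u=np.array([np.cos(np.radians(70)),np.sin(np.radians(70))])
twist(J-71*u)
E
```

```text
closed30 6.06 [ 495.2 -267.5   53.7] yaw [179.9   0.   70. ] F [-0.2 -0.3  2.1] M [0.04 0.01 0.02] w 13.4 gf 30.6
closed100 6.28 [ 495.2 -267.5   53.7] yaw [179.9   0.   70. ] F [-0.1 -0.1  5.2] M [0.14 0.01 0.04] w 13.2 gf 48.3
10 6.6 [ 495.6 -267.6   53.7] yaw [179.9   0.   79.8] F [1.7 0.9 5.1] M [ 0.07 -0.13 -0.31] w 13.3 gf 48.5
20 6.92 [ 496.  -267.6   53.7] yaw [1.798e+02 1.000e-01 8.980e+01] F [ 3.7 -0.   4.9] M [ 0.11 -0.48 -0.24] w 12.8 gf 48.7
30 7.25 [ 496.4 -267.6   53.7] yaw [1.798e+02 1.000e-01 9.990e+01] F [5.3 1.2 3.5] M [ 0.1  -0.74  0.03] w 13.0 gf 48.4
45 7.66 [ 497.  -267.5   53.7] yaw [179.8   0.2 114.9] F [5.9 0.7 2.9] M [ 0.2  -1.01  0.01] w 13.2 gf 48.4
60 8.07 [ 497.5 -267.1   53.7] yaw [179.8   0.3 129.8] F [7.7 2.7 2.8] M [ 0.33 -1.18 -0.01] w 13.0 gf 48.3
75 8.47 [ 497.9 -266.7   53.7] yaw [179.8   0.3 144.8] F [8.6 3.  0.9] M [ 0.55 -1.45  0.03] w 12.9 gf 48.2
90 8.88 [ 498.2 -266.2   53.7] yaw [179.8   0.4 159.8] F [10.1  4.5  1.4] M [ 0.78 -1.51  0.05] w 13.4 gf 48.3
```

Run:
```python
from tw import *
J=np.array([520,-200]); u=np.array([np.cos(np.radians(70)),np.sin(np.radians(70))])
grip(40,60); pr("open"); p=get_obs()["tcp_pos"]
move_l([p[0],p[1],120],speed=150)
P=J+71*u
move_l([*P,130],[180,0,70],speed=200); grip(60)
im=get_image("top"); im2=get_image("side")
cv2.imwrite("pics/b2.png",np.hstack([cv2.resize(im[150:270,290:430],None,fx=2.8,fy=2.8),cv2.resize(im2[90:210,230:370],None,fx=2.8,fy=2.8)])[:,:,::-1])
move_l([*P,53],speed=120); pr("down")
```

```text
open 9.26 [ 493.4 -266.8   52. ] yaw [180.   -0.2 160. ] F [-0.3  0.4 -0.3] M [-0.   -0.01  0.08] w 39.9 gf 0.0
down 12.8 [ 544.9 -133.5   53.5] yaw [179.9   0.   70. ] F [ 0.8  0.9 -0.3] M [ 0.05 -0.04  0.03] w 60.2 gf 0.0
```

View pics/b2.png

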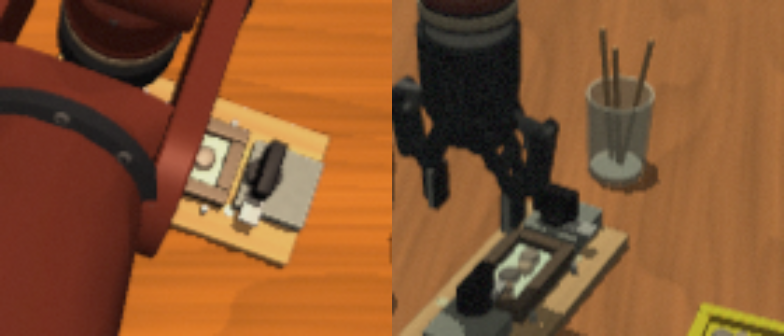

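Clamp b's bar now stands across the jig at (268,170), and its claw at (248,212) is off the picture. The fingers are set over clamp a, so I'll repeat the twist there.

Run:
```python
from tw import *
J=np.array([520,-200]); u=np.array([np.cos(np.radians(70)),np.sin(np.radians(70))])
twist(J+71*u)
grip(40,60); pr("open"); p=get_obs()["tcp_pos"]
move_l([p[0],p[1],150],speed=200)
goto([480,0,260],[180,0,70]); grip(85)
for n in ("top","side"):
    im=get_image(n); cv2.imwrite(f"pics/{n}3.png",im[:,:,::-1])
    for k,z in (("picture",35),("jig",15),("pad_empty",6)):
        for d in regions_of(k,n): print(n,k,round(d["score"],2),np.round(d["extent"]),rect(d["region"],n,z))
a=cv2.imread("pics/top3.png")[150:270,290:430];b=cv2.imread("pics/side3.png")[130:250,220:360]
cv2.imwrite("pics/c3.png",cv2.resize(np.hstack([a,b]),None,fx=2.8,fy=2.8,interpolation=cv2.INTER_CUBIC))
```

```text
closed30 13.28 [ 544.7 -133.5   53.9] yaw [179.9   0.   70. ] F [-1.1  0.6  4.3] M [0.06 0.16 0.06] w 13.6 gf 29.9
closed100 13.49 [ 544.7 -133.4   53.9] yaw [180.   0.  70.] F [-1.6  0.7  6.4] M [0.09 0.32 0.03] w 13.2 gf 48.2
10 13.82 [ 545.  -133.5   53.9] yaw [179.9  -0.   79.9] F [-1.1  0.5  5.7] M [ 0.07  0.12 -0.3 ] w 13.1 gf 48.2
20 14.14 [ 545.3 -133.6   53.9] yaw [179.9   0.   89.8] F [-0.4  1.   5.4] M [ 0.04  0.04 -0.2 ] w 13.1 gf 48.5
30 14.47 [ 545.5 -133.5   53.9] yaw [1.799e+02 1.000e-01 9.970e+01] F [0.5 0.3 5.1] M [ 0.16 -0.1   0.05] w 13.2 gf 48.4
45 14.88 [ 545.9 -133.4   53.9] yaw [1.798e+02 1.000e-01 1.147e+02] F [2.1 1.8 6. ] M [ 0.27 -0.32  0.02] w 13.1 gf 48.3
60 15.28 [ 546.1 -133.2   53.9] yaw [179.8   0.2 129.7] F [4.3 2.6 5.3] M [ 0.46 -0.73  0.02] w 13.0 gf 48.3
75 15.69 [ 546.4 -132.9   53.9] yaw [179.8   0.2 144.7] F [5.5 3.5 4.1] M [ 0.64 -0.84  0.05] w 13.1 gf 48.3
90 16.1 [ 546.5 -132.6   53.9] yaw [179.8   0.3 159.7] F [6.1 4.4 5. ] M [ 0.77 -0.89  0.08] w 13.0 gf 48.3
open 16.48 [ 542.9 -133.2   51.9] yaw [-180.    -0.2  159.9] F [-0.3 -1.7 -1.1] 
[... 299 characters left out ...]
508.3, 301.8, 98.4, 70.5, 0.0]
top jig 0.9 [352. 206. 115.  79.] [520.2, -198.9, 233.0, 113.2, 69.5]
top pad_empty 0.62 [200. 218.  45.  51.] [495.2, 141.0, 107.5, 83.6, 171.7]
side picture 0.84 [219. 156.  27.  28.] [690.2, -304.8, 122.7, 64.4, 101.1]
side picture 0.77 [280. 187.  33.  28.] [516.5, -189.0, 115.7, 71.1, 70.1]
side picture 0.63 [355. 213.  48.  30.] [314.5, -120.9, 98.2, 81.0, 167.3]
side jig 0.74 [272. 192.  85.  74.] [511.9, -206.1, 277.7, 121.0, 70.0]
side jig 0.44 [314. 127.  20.  54.] [435.8, -405.0, 88.7, 29.4, 89.4]
side pad_empty 0.95 [374. 354.  90.  74.] [275.7, 209.8, 141.8, 102.8, 162.5]
side pad_empty 0.79 [265. 314.  81.  55.] [477.0, 157.2, 139.8, 102.4, 173.7]
```

View pics/c3.png

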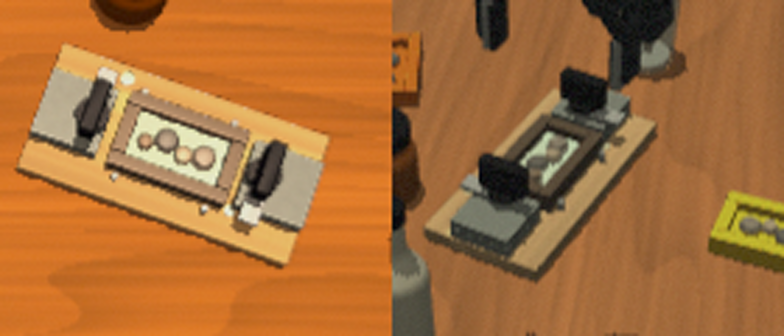

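Both bars now stand across the jig at (95,110) and (268,170), with the claws clear of the picture, which still lies between its pins. Next I'll grip the picture at mid-length.

Run:
```python
from tw import *
P=np.array([520,-199.8])
move_l([*P,150],[180,0,70],speed=250); pr("above")
move_l([*P,50],speed=120)
for z in (34,28,22,18,15):
    move_l([*P,z],speed=40); o=pr(z)
    if o["wrist_force"][2]>8: break
im=get_image("side");cv2.imwrite("pics/d4.png",cv2.resize(im[120:230,220:360],None,fx=5,fy=5,interpolation=cv2.INTER_CUBIC)[:,:,::-1])
```

```text
above 20.68 [ 520.2 -199.1  150.6] yaw [180.  -0.  70.] F [-0.1  0.1  0.1] M [-0.02  0.06  0.02] w 84.9 gf 0.0
34 22.21 [ 519.7 -199.7   33.6] yaw [-180.   -0.   70.] F [-0.1 -0.3  1.2] M [-0.06  0.01 -0.02] w 84.9 gf 0.0
28 22.51 [ 519.7 -199.6   27.6] yaw [-180.   -0.   70.] F [-0.5 -0.6  0.6] M [-0.    0.01 -0.02] w 85.1 gf 0.0
22 22.81 [ 519.6 -199.6   21.5] yaw [-179.9   -0.    70. ] F [ 0.3 -0.4 -0.3] M [-0.02 -0.03 -0.05] w 84.6 gf 0.0
18 23.06 [ 519.7 -199.6   17.6] yaw [-180.   -0.   70.] F [0.2 0.  0.8] M [ 0.02 -0.    0.05] w 85.4 gf 0.0
15 23.31 [ 519.8 -199.7   14.8] yaw [-180.   -0.   70.] F [-0.   0.7  0.9] M [ 0.01 -0.01 -0.  ] w 85.2 gf 0.0
```

View pics/d4.png

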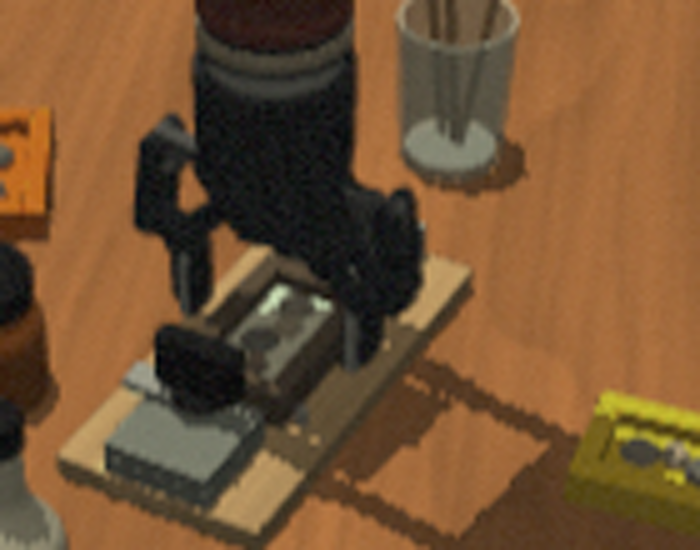

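The fingers straddle the frame at mid-length, with tips at (195,305) and (360,365) and no contact. I'll close and lift.

Run:
```python
from tw import *
P=np.array([520,-199.8])
grip(58,45); o=pr("closed")
p=o["tcp_pos"]
if o["grip_width"]>61 and o["grip_force"]>15:
    move_l([*P,30],speed=40); pr("30")
    move_l([*P,230],speed=150); pr("up")
    Q=np.array([478.5,153.5])
    move_l([500,0,235],[180,0,120],speed=180); move_l([*Q,230],[180,0,173.2],speed=180); pr("over pad")
    move_l([*Q,80],speed=150); pr("80")
    for n in ("top","side"):
        im=get_image(n); cv2.imwrite(f"pics/{n}5.png",im[:,:,::-1])
    b=cv2.imread("pics/side5.png")[220:420,160:360]
    a=cv2.imread("pics/top5.png")[150:350,100:300]
    cv2.imwrite("pics/e5.png",cv2.resize(np.hstack([a,b]),None,fx=2,fy=2,interpolation=cv2.INTER_CUBIC))
```

```text
closed 23.69 [ 520.6 -200.1   15.6] yaw [179.9   0.   70. ] F [0.6 0.4 2.1] M [0.02 0.04 0.  ] w 63.1 gf 51.9
30 24.22 [ 519.8 -199.7   30. ] yaw [-180.    0.   70.] F [ 0.  -0.2 -3.3] M [ 0.04 -0.   -0.01] w 62.8 gf 51.3
up 25.7 [ 519.2 -199.4  228.5] yaw [-179.8   -0.    70. ] F [ 0.7  0.9 -3.6] M [-0.02  0.01  0.04] w 63.0 gf 51.3
over pad 28.04 [478.7 152.8 230. ] yaw [-180.     0.   173.1] F [-0.2  0.  -3.6] M [-0.   -0.03  0.03] w 62.6 gf 51.3
80 29.19 [479.6 153.6  81.1] yaw [1.800e+02 1.000e-01 1.732e+02] F [-0.2  0.2 -3. ] M [ 0.    0.   -0.04] w 62.8 gf 51.3
```

View pics/e5.png

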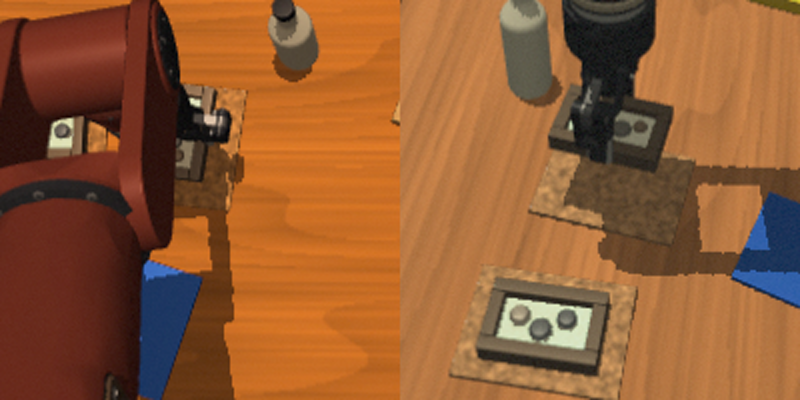

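The picture hangs level at (610,130) in the right half, square over the pad whose shadowed top shows at (610,195). The bottle and the finished picture are clear. I'll lower it gently.

Run:
```python
from tw import *
Q=np.array([478.5,153.5])
move_l([*Q,20],speed=100); o=pr("20"); f0=o["wrist_force"][2]
for z in np.arange(14,3.9,-1):
    move_l([*Q,z],speed=12 if z<13 else 30); o=get_obs(); f=o["wrist_force"][2]; print(z,round(o["tcp_pos"][2],2),round(f,1))
    if f>f0+3: break
grip(85,20); wait(0.3); pr("released")
z=get_obs()["tcp_pos"][2]
move_l([*Q,z+60],speed=80); move_l([*Q,230],speed=200)
goto([450,-80,260],[180,0,120])
im=get_image("top"); 
for k,zz in (("picture",26),("finished",26),("pad_empty",6)):
    for d in regions_of(k,"top"): print(k,round(d["score"],2),rect(d["region"],"top",zz))
im2=get_image("side")
a=im[150:350,100:300]; b=im2[220:420,160:360]
cv2.imwrite("pics/f6.png",cv2.resize(np.hstack([a,b]),None,fx=2,fy=2)[:,:,::-1]); pr("end")
```

```text
20 30.04 [479.  153.6  20.3] yaw [180.    0.  173.2] F [ 0.1  0.4 -1.7] M [ 0.04  0.01 -0.06] w 62.7 gf 51.3
14.0 14.05 -4.8
13.0 13.04 -3.7
12.0 11.92 -3.6
11.0 10.91 -3.7
10.0 9.9 -2.7
9.0 8.9 -3.1
8.0 7.9 -4.0
7.0 6.91 -4.2
6.0 6.6 3.4
released 33.05 [478.5 153.5   6. ] yaw [180.    0.  173.2] F [-0.6  0.3  0.6] M [ 0.04  0.03 -0.01] w 85.0 gf 0.0
picture 0.85 [698.0, -334.9, 107.4, 70.1, 100.8]
picture 0.8 [316.1, -152.9, 99.8, 59.9, 166.7]
picture 0.59 [478.3, 150.2, 100.4, 66.7, 172.4]
finished 0.7 [510.1, 304.1, 99.3, 68.7, 0.1]
pad_empty 0.91 [276.9, 206.2, 140.2, 99.7, 162.3]
pad_empty 0.73 [480.1, 152.3, 140.3, 100.3, 173.6]
end 36.11 [450.2 -78.9 259.7] yaw [-180.    -0.   120.1] F [-0.   0.5 -0.4] M [-0.03  0.01 -0.01] w 84.8 gf 0.0
```

View pics/f6.png

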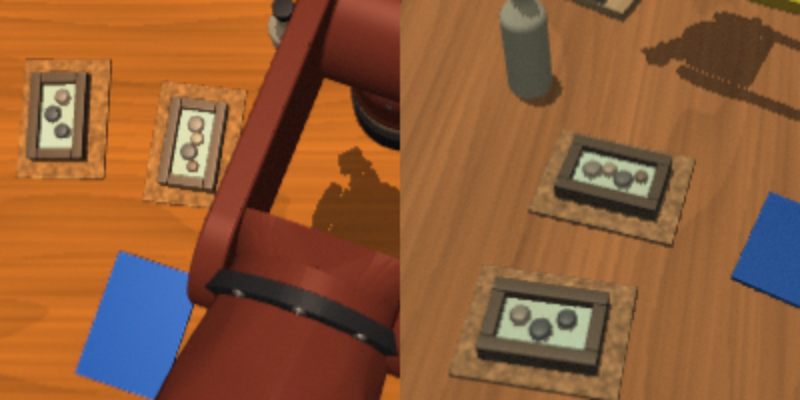

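The picture lies face up and square in the middle of the cork pad, at (193,143) in the left half and (612,175) in the right. The other picture and the bottle have not moved, so I'm handing in.

```bash
python3 -c "
from station import *
print(sign_off())"
```

```text
the job is handed in; nothing more can be done
None
```

I turned both clamps open about 90°, lifted the picture out and laid it face up on the empty cork pad, about 3 mm off centre and 1° off square, then handed the job in at about 36 s; no verdict came back.

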